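Spring lid clamp onto a specimen pot

TASK

Pick up the self-closing lid clamp by squeezing its two finger paddles, lower its open jaws around the lid of the specimen pot that stands in the jig cup, and press gently down against the sprung pad until the jaws are below the lid's rim. Let go there, so that the jaws spring shut under the rim and the clamp stays upright on the pot by itself. Do not crush the pot by pressing hard, and leave the tubes and the timer where they are.

Things in the scene. Friction and masses are not known exactly. Their poses are not given: they have to be found in the camera images.
- clamp_grip (a point): Centre of the lid clamp (loose, steel and grey plastic, 0.15 kg, 98 mm tall, standing on its jaws) at the height of its two paddles, 84 mm above its feet. Its z is up; the paddles face each other along its y, each 26 mm wide (x), from 70 to 97 mm above the feet, outer faces 58 mm apart at rest (65 at the top). Let a gripper reach no lower than 54 mm above the feet.
- jaw_l (a joint): Angle of the clamp's +y jaw, rad; the other moves alike. Squeezing the paddles along y (7 to 10 N each) swings the jaws outward. 0: shut on nothing. 0.25: fully open at a firm stop, paddles 37 mm apart and parallel; so held, the clamp can be carried. About 0.04: shut on the pot's body under the lid's rim. About 0.12: resting on the lid's side.
- clamp_foot (a point): Centre of the underside of the clamp's jaws (axes as clamp_grip). The jaws are V-shaped rubber hooks, 9 mm tall from this height up; gap between them 40 mm shut, 58 mm fully open. The bridge and pivots above them are 74 mm wide along y.
- clamp_pad (a point): Centre of the face of the clamp's sprung pad when free, 20 mm above its feet: a round rubber pad 30 mm across, facing down. It can be pushed up 7 mm against its spring: 5 N to start, 1 N more per mm, 12 N at its rigid stop.
- cup_rim (a point): Centre of the top of the jig cup, 48 mm above the table: a grey cup 62 mm across on a 92 mm square plate, fixed. On its axis a white specimen pot stands firm: body 42 mm across, screw lid 48 mm across and 14 mm tall, its rim overhanging the body by 3 mm. The pot is packed up to an unmeasured height: lid top 48 to 72 mm above this point, to be found by feel.
- cup: The jig cup (origin under its centre, on the table). The clamp's jaws come below the pot's rim once the lid has pushed the clamp's pad up 3 mm, at 8 N. Pressing up to 12 N is safe; more than 16 N crushes the pot.
- tube_a_mid (a point): Bystander: middle of a capped sample tube, 30 mm across, 99 mm tall, standing loose; leave it.
- tube_b_mid (a point): Bystander: middle of a second such tube; leave it.
- dial_timer: Bystander: white timer 62x62x34 mm with a round dial on top, loose; origin at its underside; leave it.
Mind the look-alikes: they are no part of the job. Leave any red look-alike of the part that bears clamp_grip alone. Leave any orange look-alike of the cup alone.

How it is judged:
On the way, in this order (a step that is already met when the one before it is completed fails the run):
1. the clamp is lifted clear of the table with its jaws squeezed open (height (world z) of clamp_foot above 0.04 m and value of joint jaw_l above 0.15 rad), for 0.2 s.
2. with its jaws open around the lid, the clamp is pressed down on the pot (horizontal distance between clamp_foot and cup_rim below 0.006 m and value of joint jaw_l above 0.15 rad and contact force between clamp and pot above 5 N), for 0.2 s.
At the end, for the whole second after the job is handed in: The clamp stands still and upright (within 0.1 rad) on the pot, on the cup's axis within 6 mm, its jaws shut on the pot's body under the rim (jaw angle 0.012 to 0.085 rad) (horizontal distance between clamp_foot and cup_rim below 0.006 m and height (world z) of clamp_foot above 0.06 m and value of joint jaw_l between 0.012 and 0.085 rad and angle between clamp_foot's own z axis and vertical below 0.1 rad and linear speed of clamp below 0.02 m/s); the robot touches nothing.
It fails at once if the pot is pressed down on with more than 16 N (the grip of the closed jaws does not count) (contact force between pad and pot above 16 N or (contact force between clamp and pot above 16 N and (value of joint jaw_l above 0.15 rad or value of joint jaw_l below 0.012 rad))).
It fails at once if a sample tube is pushed more than 15 mm or knocked over (distance of tube_a_mid from where it was at the start of the episode above 0.015 m).
It fails at once if a sample tube is pushed more than 15 mm or knocked over (distance of tube_b_mid from where it was at the start of the episode above 0.015 m).
It fails at once if the timer is pushed more than 15 mm or knocked over (distance of dial_timer from where it was at the start of the episode above 0.015 m).
It also fails if it takes over 45 s, if anything falls off the work surface, if the arm or the gripper's body presses on something with over 40 N, if the wrist force passes 120 N, or if a joint passes its speed limit or range.

ROBOT

A 6-joint arm with a two-finger parallel gripper is mounted at the origin on a cart in front of the work surface, level with it; the furniture and walls round the work are solid. World frame = base frame: x ahead of the robot, y to its left, z up, the work surface at z = 0. Lengths are in m, angles in rad, forces in N, time in s.
With the tool pointing down it reaches from about 0.25 to 0.725 m from the base axis. Payload 4 kg.
Tool frame: the origin (TCP) lies at the very end of the fingers, on their centre line; the grasp point (between the pads) lies 19 mm behind it; z points along the fingers, y is the line along which they close (so a half turn about z gives the same grasp; the last joint's range is limited). The gripper opens to 85 mm and grips with 20 to 120 N. Pads are 22 mm wide; open, the fingers measure 114 mm over their backs; the gripper's body (76 mm by 85 mm) begins 54 mm behind the grasp point. The pads swing forward as they close: fully open they stand 13 mm farther back than shut.
Start: joints at [-1.252, 0.241, 0.005, 1.335, 0, 1.571], TCP at [0.157, -0.475, 0.231] pointing down, gripper open.
Joint ranges: [-2.72, 2.72], [-1.05, 1.87], [-1.09, 1.28], [-1.99, 2.15], [-1.42, 1.44], [-3.14, 3.14]. Speed limits (rad/s): [2.79, 2.79, 3.14, 3.14, 3.14, 3.14].

INTERFACE

Orientations are given as a unit quaternion [x, y, z, w].
In Python, from workcell import bot, vision, workorder gives the robot as it stands.
- The arm moves only by the shell command python3 -m creep 'ROWS' [OPENING]. ROWS is JSON, a list of rows, each a list of 2 entries, a list of its own where there are three numbers: the shift along the tool's x, y, z in mm, then the turn, a rotation vector about the tool's x, y, z in rad. In form: [[[dx, dy, dz], [wx, wy, wz]], ...]. A call has 1 to 12 rows; each row shifts and turns the commanded pose from where the row before left it, along the tool's axes as they then stand; what a row does not reach is not made up. A row lasts 1/8 s, in which the tool goes at most 62.5 mm and 10.7 degrees, less where a joint would pass 70% of its speed; a pose out of reach is approached as far as the arm can. A call is refused whole if a number of a shift passes 62.5 or a number of a turn 0.188, either way. A call with a gripper value outside its range is refused whole. OPENING is the finger opening in mm, from 0 to 85.4, set as the call begins (- or left out, the last holds). The fingers move at their own pace and stop on an object; the grip force is fixed at half the most. Time passes only in rows, so rows that do not move let the fingers close. It gives the time, the measured TCP pose, the force, the opening and the grip force at its end, in the units of the state.
- bot.get_obs(): the state, without advancing time (a new reading comes with each control period).
- vision.camera(name): name is "side" or "top"; returns a dict with "image" (400x640x3 uint8, blue, green, red), "z_map" (400x640 float32, m along the optical axis (not along the pixel's ray), 0 where there is no reading), "K" (3x3 intrinsics, pixels), "k1" (the pictures are not rectified: a ray, as slopes to the right and down, at radius r is drawn at 1 + k1 r^2 times it, then the intrinsics apply), "rvec" (rotation vector, rad) and "tvec" (3), from world to camera coordinates, as OpenCV has them. Camera axes: x right, y down, z forward; pixel columns grow to the right and rows downward; lengths in m; the calibration is good to about 2 mm. A picture is of the moment at which its call begins.
- workorder.job_done(): hands the job in; it is judged then, once.
Trained networks look in a picture, given as the dict that the camera call returned (one of the last four; its "shot" number tells which), for a name from the list of things; names that differ only in an ending like _2 or _b are one class to them, and where a whole thing is asked for, a point or a joint stands for the part that bears it (a point fixed in the world has none). Each returns a list of dicts, best first, with "score" (0 to 1); they miss things now and then, are a little off and sometimes report something else, mostly with a low value. They report only what shows in the picture. A call takes as long as a camera call. They do not tell look-alikes from the thing itself.
- vision.spot_in(picture, query): "position" ([column, row] in pixels, amid what is visible of it).
- vision.place_of(picture, query): "position" ([column, row] in pixels: a listed point, or the origin of a listed thing).
The state is a dict: "clock": time; "joint_pos": joint angles; "joint_vel": joint speeds; "tau": joint torques, N m; "eef_pos": TCP position; "tool_rot": TCP orientation; "ft_force": force on the tool from outside, world axes, zero at the start; "ft_torque": the same for the moment, N m; "grip_width": finger opening in m; "grasp_force": force on a finger pad.
Only numpy, scipy, OpenCV 4.12 (cv2) and the standard library are available. Lean on these libraries where they do the work, as an engineer would, in place of code of your own. Each camera call takes 0.05 s, during which the arm holds its last target. There are 200 camera calls.

## Working session

There is one attempt and no reset: what is moved stays moved. The work goes in short steps, Python scripts to look and compute and a shell command to move; the robot and the scene stay as the last step left them, time stands still between calls to the robot, and variables do not carry over. Pictures are saved under pics/ and viewed, at most 10 in all, crops included, and the job is handed in when it is done.

```bash
mkdir -p pics; cat > h.py <<'E'
import numpy as np, cv2
from workcell import bot, vision, workorder
def ray(p,uv):
    K=np.array(p["K"]);R,_=cv2.Rodrigues(np.array(p["rvec"],float));t=np.array(p["tvec"],float).ravel()
    d=(np.array([(uv[0]-K[0,2])/K[0,0],(uv[1]-K[1,2])/K[1,1]]));s=d.copy()
    for _ in range(20): s=d/(1+p["k1"]*(s@s))
    return -R.T@t, R.T@np.array([s[0],s[1],1.]),
def at_z(p,uv,z):
    o,d=ray(p,uv); return o+d*(z-o[2])/d[2]
def at_depth(p,uv):
    o,d=ray(p,uv); zz=p["z_map"][int(round(uv[1])),int(round(uv[0]))]; return o+d*zz
def proj(p,X):
    K=np.array(p["K"]);x,_=cv2.projectPoints(np.array(X,float).reshape(-1,1,3),np.array(p["rvec"],float),np.array(p["tvec"],float),K,np.array([p["k1"],0,0,0],float)); return x.reshape(-1,2)
def cloud(p):
    K=np.array(p["K"]);R,_=cv2.Rodrigues(np.array(p["rvec"],float));t=np.array(p["tvec"],float).ravel()
    v,u=np.mgrid[:400,:640]; 
    q=cv2.undistortPoints(np.stack([u,v],-1).reshape(-1,1,2).astype(np.float64),K,np.array([p["k1"],0,0,0.])).reshape(400,640,2)
    z=p["z_map"].astype(float);c=np.dstack([q*z[...,None],z])
    return (c-t)@R
E
python3 - <<'E'
from h import *
np.set_printoptions(precision=4,suppress=True)
print(bot.get_obs())
for n in("top","side"):
    p=vision.camera(n);cv2.imwrite(f"pics/{n}0.png",p["image"])
    o,_=ray(p,(320,200));print(n,o)
    for q in("clamp_grip","clamp_foot","cup_rim","tube_a_mid","dial_timer"):
        for r in vision.place_of(p,q)[:4]:
            z={"clamp_grip":.084,"clamp_foot":0,"cup_rim":.048,"tube_a_mid":.05,"dial_timer":0}[q]
            print(q,np.round(r["position"],1),round(r["score"],2),at_z(p,r["position"],z))
E
```

```text
{'clock': 0.0, 'joint_pos': array([-1.252 ,  0.2414,  0.0037,  1.3352, -0.    ,  1.5708]), 'joint_vel': array([-0.0001, -0.0003, -0.0003, -0.0011,  0.0003,  0.0009]), 'tau': array([ -0.0001, -37.2317,  25.2408,   0.0171,  -0.0001,   0.    ]), 'eef_pos': array([ 0.1565, -0.4742,  0.2304]), 'tool_rot': array([ 0.9873,  0.1587, -0.0002, -0.001 ]), 'ft_force': array([-0.7951,  0.557 ,  0.2129]), 'ft_torque': array([-0.0447,  0.0434,  0.0422]), 'grasp_force': 0.0, 'grip_width': 0.08511491370014664}
top [ 0.4847 -0.0611  1.1537]
clamp_grip [213.7 207.6] 0.82 [0.5184 0.1775 0.084 ]
clamp_grip [223.5 248.3] 0.71 [0.4309 0.1536 0.084 ]
clamp_grip [366.7 225.6] 0.61 [ 0.4861 -0.1547  0.084 ]
clamp_foot [231.8 245.8] 0.91 [0.4329 0.1514 0.    ]
clamp_foot [218.  207.6] 0.75 [0.5213 0.1862 0.    ]
cup_rim [438.3 200.6] 0.92 [ 0.5454 -0.3168  0.048 ]
cup_rim [368.  232.6] 0.62 [ 0.4706 -0.161   0.048 ]
tube_a_mid [289.7 163.2] 0.76 [0.6227 0.0175 0.05  ]
dial_timer [301.6 252.1] 0.79 [ 0.4215 -0.0115  0.    ]
side [0.4185 0.7467 0.4222]
clamp_grip [306.9 246. ] 0.9 [0.5247 0.1825 0.084 ]
clamp_grip [358.3 241.4] 0.89 [0.4338 0.1542 0.084 ]
clamp_foot [357.4 277. ] 0.81 [0.4332 0.1456 0.    ]
clamp_foot [305.  282.4] 0.67 [ 0.5312  0.1757 -0.    ]
cup_rim [348.9 194.3] 0.91 [ 0.4715 -0.1562  0.048 ]
cup_rim [326.9 172.3] 0.7 [ 0.5516 -0.3264  0.048 ]
tube_a_mid [277.2 220.9] 0.74 [0.621  0.0254 0.05  ]
dial_timer [367.5 235.6] 0.57 [ 0.4173 -0.023   0.    ]
```

View pics/top0.png

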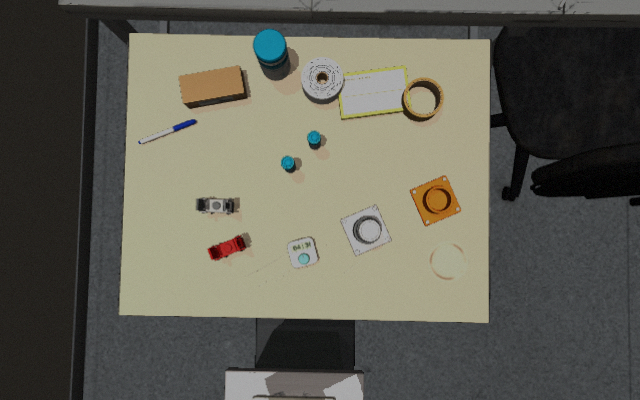

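View pics/side0.png

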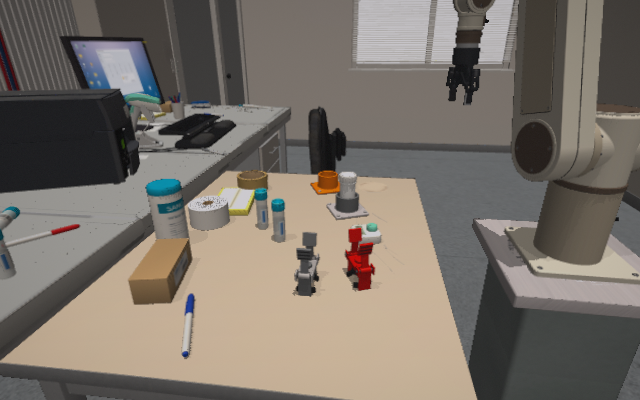

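The top view shows the grey clamp at (215,205), the red look-alike at (227,247), the grey cup with the white pot at (367,230) and the orange cup at (437,200). The tubes are at (289,163) and (314,139), and the timer is at (302,252). The side view agrees: grey clamp at (307,262), pot at (348,190). Next I refine positions with the depth maps.

```bash
python3 - <<'E'
from h import *
np.set_printoptions(precision=4,suppress=True)
ims=[]
for n in("top","side"):
    p=vision.camera(n);c=cloud(p);ok=p["z_map"]>0
    im=p["image"].astype(int);sat=im.max(2)-im.min(2)
    m=ok&(np.hypot(c[...,0]-.523,c[...,1]-.18)<.055)&(c[...,2]>.012)&(c[...,2]<.13)
    for lo,hi in((.012,.04),(.04,.068),(.07,.11)):
        q=c[m&(c[...,2]>lo)&(c[...,2]<hi)]
        if len(q)<8: continue
        r=cv2.minAreaRect((q[:,:2]*1000).astype(np.float32));print(n,lo,len(q),"min",q.min(0),"max",q.max(0),r)
    m=ok&(np.hypot(c[...,0]-.471,c[...,1]+.158)<.045)&(c[...,2]>.06)
    q=c[m];print("pot",n,len(q),"z pct",np.percentile(q[:,2],[50,90,98]))
    zt=np.percentile(q[:,2],95);t=q[q[:,2]>zt-.006];print(" top",t.min(0),t.max(0),cv2.minEnclosingCircle((t[:,:2]*1000).astype(np.float32)))
    b=(180,175,75,60) if n=="top" else (285,220,50,85)
    x,y,w,h=b;cr=cv2.resize(p["image"][y:y+h,x:x+w],None,fx=6,fy=6,interpolation=cv2.INTER_CUBIC)
    ims.append(cr)
    for X in([.525,.18,.084],[.525,.18,0]): print(n,proj(p,X))
H=max(i.shape[0] for i in ims)
out=np.hstack([cv2.copyMakeBorder(i,0,H-i.shape[0],0,0,cv2.BORDER_CONSTANT) for i in ims])
cv2.imwrite("pics/crop1.png",out)
E
```

```text
top 0.012 53 min [0.5109 0.1444 0.0137] max [0.5423 0.2095 0.04  ] ((527.126220703125, 176.8463134765625), (64.86231231689453, 31.324554443359375), 88.97954559326172)
top 0.04 315 min [0.5082 0.1443 0.04  ] max [0.5431 0.2159 0.0673] ((525.658447265625, 179.89097595214844), (71.59893035888672, 33.91559600830078), 89.0252685546875)
top 0.07 122 min [0.5134 0.1494 0.0706] max [0.5389 0.2131 0.1022] ((526.2076416015625, 181.1048583984375), (63.5743522644043, 24.677248001098633), 89.06571197509766)
pot top 400 z pct [0.1049 0.1078 0.1096]
 top [ 0.4555 -0.1812  0.1026] [ 0.5003 -0.1365  0.112 ] ((477.5937805175781, -158.6643524169922), 23.970413208007812)
top [[212.6275 204.5388]]
top [[220.6973 206.0546]]
side 0.012 196 min [0.5098 0.1493 0.0121] max [0.5404 0.2201 0.0398] ((525.1027221679688, 184.6742401123047), (70.81332397460938, 30.273496627807617), 89.71742248535156)
side 0.04 361 min [0.5085 0.1453 0.04  ] max [0.5428 0.2214 0.0676] ((525.7943725585938, 183.37704467773438), (34.2514762878418, 76.11871337890625), 0.20038321614265442)
side 0.07 387 min [0.5128 0.1516 0.0701] max [0.5391 0.2159 0.0977] ((525.6993408203125, 183.72198486328125), (64.1529769897461, 26.364294052124023), 89.40430450439453)
pot side 347 z pct [0.0917 0.1042 0.1057]
 top [ 0.4539 -0.1813  0.0993] [ 0.501  -0.1316  0.1063] ((477.8387145996094, -156.55865478515625), 25.148923873901367)
side [[306.9447 245.2951]]
side [[307.836  284.0159]]
```

View pics/crop1.png

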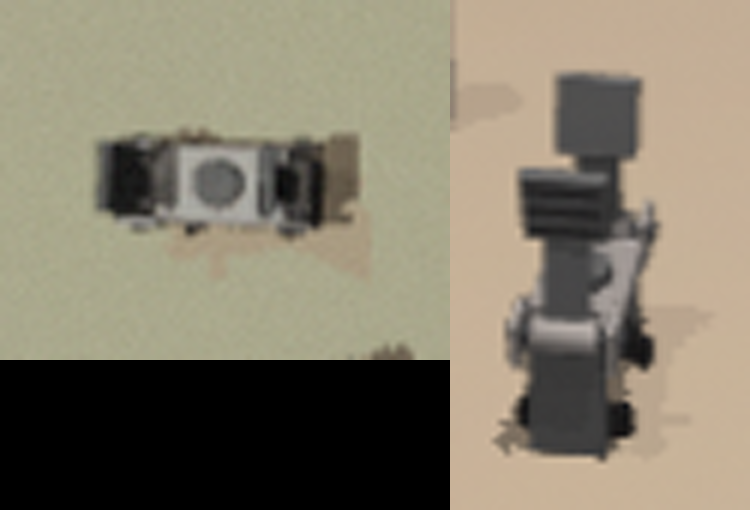

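The clamp is at about (0.526, 0.182) with its y axis along world y. The pot axis is at about (0.4775, −0.158) and the lid top is near z ≈ 0.105. I turn the tool first and check which way joint 6 goes.

```bash
python3 -m creep '[[[0,0,0],[0,0,-0.18]],[[0,0,0],[0,0,-0.18]]]' 85; python3 -c "
from h import *
o=bot.get_obs();print(o['joint_pos'],o['tool_rot'])"
```

```text
clock: 0.95
eef_pos: [0.1567, -0.4748, 0.2313]
tool_rot: [0.942, 0.336, -0.0, 0.0]
ft_force: [-0.2, 0.1, -0.5]
grip_width: 0.0847
grasp_force: 0.0
[-1.25200820e+00  2.40570811e-01  5.02774535e-03  1.33519475e+00
 -1.07585931e-05  1.20491060e+00] [ 9.41972757e-01  3.35689327e-01 -6.06664675e-06  2.91195971e-05]
```

```bash
python3 -m creep '[[[0,0,0],[0,0,-0.18]],[[0,0,0],[0,0,-0.18]],[[0,0,0],[0,0,-0.18]],[[0,0,0],[0,0,-0.18]],[[0,0,0],[0,0,-0.18]],[[0,0,0],[0,0,-0.18]],[[0,0,0],[0,0,-0.18]],[[0,0,0],[0,0,-0.18]],[[0,0,0],[0,0,-0.18]],[[0,0,0],[0,0,-0.18]],[[0,0,0],[0,0,-0.18]],[[0,0,0],[0,0,-0.18]]]'; python3 -m creep '[[[0,0,0],[0,0,-0.18]],[[0,0,0],[0,0,-0.117]]]'
```

```text
clock: 2.45
eef_pos: [0.1567, -0.4748, 0.2313]
tool_rot: [0.148, 0.989, -0.0, 0.0]
ft_force: [0.7, -0.9, -0.4]
grip_width: 0.0852
grasp_force: 0.0
clock: 2.7
eef_pos: [0.1567, -0.4748, 0.2313]
tool_rot: [0.001, 1.0, -0.0, 0.0]
ft_force: [-0.2, -0.2, -0.3]
grip_width: 0.0848
grasp_force: 0.0
```

```bash
python3 -m creep '[[[-28.5,50.5,0],[0,0,0]],[[-28.5,50.5,0],[0,0,0]],[[-28.5,50.5,0],[0,0,0]],[[-28.5,50.5,0],[0,0,0]],[[-28.5,50.5,0],[0,0,0]],[[-28.5,50.5,0],[0,0,0]],[[-28.5,50.5,0],[0,0,0]],[[-28.5,50.5,0],[0,0,0]],[[-28.5,50.5,0],[0,0,0]],[[-28.5,50.5,0],[0,0,0]],[[-28.5,50.5,0],[0,0,0]],[[-28.5,50.5,0],[0,0,0]]]'; python3 -m creep '[[[-14,25.5,20],[0,0,0]],[[-13,25,20],[0,0,0]],[[0,0,10],[0,0,0]],[[0,0,0],[0,0,0]]]'
```

```text
clock: 4.2
eef_pos: [0.503, 0.1311, 0.2315]
tool_rot: [0.003, 1.0, -0.0, 0.0]
ft_force: [0.8, -0.4, -0.4]
grip_width: 0.0849
grasp_force: 0.0
clock: 4.7
eef_pos: [0.5285, 0.1789, 0.1804]
tool_rot: [0.003, 1.0, -0.001, -0.001]
ft_force: [0.6, 0.3, 0.1]
grip_width: 0.0852
grasp_force: 0.0
```

```bash
python3 -m creep '[[[2,2.5,15],[0,0,0]],[[0,0,25],[0,0,0]],[[0,0,25],[0,0,0]],[[0,0,10],[0,0,0]],[[0,0,0],[0,0,0]]]'; python3 - <<'E'
from h import *
p=vision.camera("side");q=vision.camera("top")
a=cv2.resize(p["image"][150:310,230:400],None,fx=3,fy=3);b=cv2.resize(q["image"][170:270,160:260],None,fx=3,fy=3)
cv2.imwrite("pics/g1.png",np.hstack([a,cv2.copyMakeBorder(b,0,a.shape[0]-b.shape[0],0,0,cv2.BORDER_CONSTANT)][:1] if 0 else [a]))
E
```

```text
clock: 5.32
eef_pos: [0.5271, 0.1815, 0.106]
tool_rot: [0.003, 1.0, -0.0, -0.0]
ft_force: [-0.5, -0.2, 0.1]
grip_width: 0.0851
grasp_force: 0.0
```

View pics/g1.png

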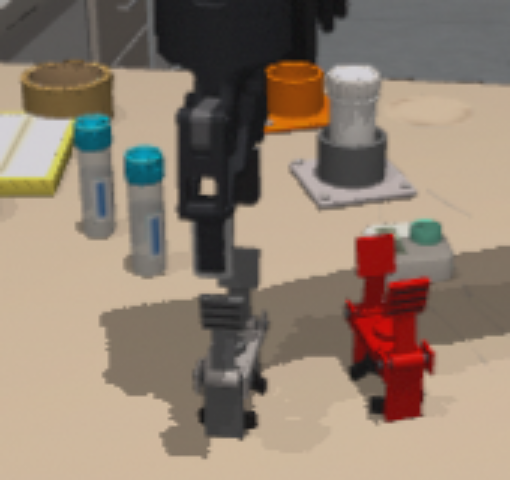

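The fingers straddle the grey clamp: the near finger is at (213,260) in the crop, directly above the near paddle at (224,310). The red clamp is well clear. I go down and squeeze.

```bash
python3 -m creep '[[[0,0,15],[0,0,0]],[[0,0,15],[0,0,0]],[[0,0,10],[0,0,0]],[[0,0,0],[0,0,0]],[[0,0,0],[0,0,0]]]'; python3 -m creep '[[[0,0,0],[0,0,0]],[[0,0,0],[0,0,0]],[[0,0,0],[0,0,0]],[[0,0,0],[0,0,0]],[[0,0,0],[0,0,0]],[[0,0,0],[0,0,0]],[[0,0,0],[0,0,0]],[[0,0,0],[0,0,0]]]' 33
```

```text
clock: 6.05
eef_pos: [0.5277, 0.1821, 0.0664]
tool_rot: [0.003, 1.0, 0.0, 0.0]
ft_force: [-0.1, 0.5, 0.0]
grip_width: 0.0849
grasp_force: 0.0
clock: 7.05
eef_pos: [0.5304, 0.184, 0.0696]
tool_rot: [0.003, 1.0, 0.002, 0.003]
ft_force: [-0.0, 2.5, 10.0]
grip_width: 0.0363
grasp_force: 56.0
```

```bash
python3 -m creep '[[[0,0,-5],[0,0,0]],[[0,0,-15],[0,0,0]],[[0,0,-30],[0,0,0]],[[0,0,-40],[0,0,0]],[[0,0,-40],[0,0,0]],[[0,0,-15],[0,0,0]],[[0,0,0],[0,0,0]],[[0,0,0],[0,0,0]]]'; python3 - <<'E'
from h import *
p=vision.camera("side");c=cloud(p)
cv2.imwrite("pics/g2.png",cv2.resize(p["image"][80:300,220:420],None,fx=2.5,fy=2.5))
print(bot.get_obs())
np.set_printoptions(precision=4,suppress=True)
t=vision.camera("top")
for P in(p,t):
    for q in("clamp_foot","clamp_grip","clamp_pad"):
        for r in vision.place_of(P,q)[:2]: print(q,r["position"],round(r["score"],2))
    X=[.526,.182,.214];print("proj grip-exp",proj(P,[X,[.526,.182,.13]]))
E
```

```text
clock: 8.05
eef_pos: [0.5265, 0.1816, 0.2094]
tool_rot: [0.003, 1.0, -0.001, -0.002]
ft_force: [0.4, -0.1, -2.6]
grip_width: 0.0361
grasp_force: 56.2
{'clock': 8.1, 'joint_pos': array([ 3.32269467e-01,  3.66557726e-01,  1.21568435e-01,  1.32988617e+00,
       -1.19854946e-05,  3.38113769e-01]), 'joint_vel': array([ 0.00183247,  0.00344242,  0.00176419,  0.00131488, -0.00066546,
       -0.00203169]), 'tau': array([-6.51713141e-03, -4.45964277e+01,  2.61189920e+01,  1.11243397e-02,
        6.74784242e-04,  1.14400811e-05]), 'eef_pos': array([0.52634841, 0.18161929, 0.20916041]), 'tool_rot': array([ 2.92212893e-03,  9.99993651e-01, -6.76573856e-04, -1.92408483e-03]), 'ft_force': array([-1.17499411, -0.49571435, -1.64998434]), 'ft_torque': array([ 0.03438168, -0.05887771,  0.00083493]), 'grasp_force': 56.181891560554504, 'grip_width': 0.036304379574911005}
clamp_foot [306.8, 215.4] 0.93
clamp_foot [358.8, 279.6] 0.77
clamp_grip [309.3, 172.3] 0.82
clamp_grip [358.8, 239.7] 0.78
clamp_pad [356.8, 272.6] 0.71
proj grip-exp [[304.5528 177.8284]
 [305.6526 222.9658]]
clamp_foot [228.6, 246.8] 0.74
clamp_foot [203.2, 203.2] 0.71
clamp_grip [226.5, 247.3] 0.63
clamp_grip [195.2, 204.1] 0.54
clamp_pad [230.5, 247.0] 0.92
clamp_pad [205.1, 203.7] 0.61
proj grip-exp [[196.2519 201.113 ]
 [206.695  203.1025]]
```

View pics/g2.png

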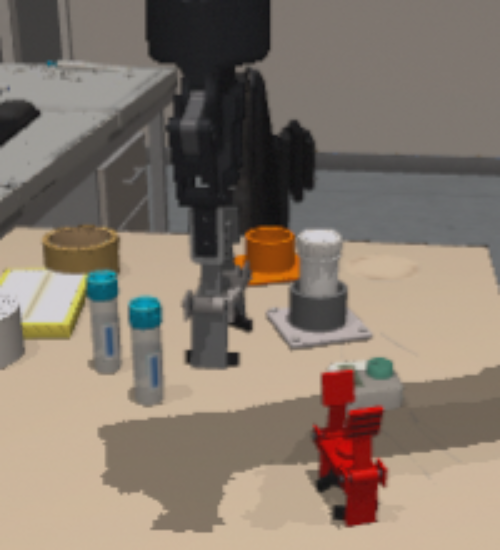

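The clamp is held upright with its jaws open; its foot is near crop (212,362) and nothing else has moved. I measure its offset from the TCP and take the cup axis a second time.

```bash
python3 - <<'E'
from h import *
np.set_printoptions(precision=4,suppress=True)
for n in("side","top"):
    p=vision.camera(n);c=cloud(p);ok=p["z_map"]>0
    if n=="side":
        m=ok&(abs(c[...,0]-.526)<.04)&(abs(c[...,1]-.182)<.06)&(c[...,2]>.12)&(c[...,2]<.30)
        for z in np.arange(.13,.245,.008):
            q=c[m&(abs(c[...,2]-z)<.004)]
            if len(q): print("clamp z%.3f"%z,len(q),q.min(0)[:2],q.max(0)[:2],np.median(q[:,0]))
        print("minz",c[m][:,2].min(), np.percentile(c[m][:,2],1))
    # lid sides/tops, cup
    for nm,lo,hi,R in(("lid",.096,.13,.04),("cup",.03,.052,.042)):
        m=ok&(np.hypot(c[...,0]-.4775,c[...,1]+.158)<R)&(c[...,2]>lo)&(c[...,2]<hi)
        q=c[m];print(n,nm,len(q),np.percentile(q,2,axis=0),np.percentile(q,98,axis=0),cv2.minEnclosingCircle((q[:,:2]*1000).astype(np.float32)))
E
```

```text
clamp z0.138 6 [0.5063 0.1517] [0.5194 0.1583] 0.5125079668671537
clamp z0.146 103 [0.5057 0.1422] [0.5418 0.2268] 0.5150533056067298
clamp z0.154 96 [0.506  0.1469] [0.5403 0.2252] 0.522175157193438
clamp z0.162 91 [0.5099 0.1491] [0.5364 0.2241] 0.5210964775657255
clamp z0.170 79 [0.5098 0.151 ] [0.5354 0.2205] 0.5230932531540085
clamp z0.178 96 [0.5079 0.1519] [0.5392 0.2204] 0.5214894633366864
clamp z0.186 208 [0.506 0.151] [0.5415 0.2207] 0.5176371570731646
clamp z0.194 117 [0.5082 0.1497] [0.5403 0.2196] 0.5207567702207315
clamp z0.202 49 [0.517  0.1598] [0.5315 0.2108] 0.5241456035131359
clamp z0.210 47 [0.5121 0.168 ] [0.5357 0.2086] 0.5245296831621462
clamp z0.218 79 [0.512  0.1659] [0.5371 0.2138] 0.5191148250233987
clamp z0.226 95 [0.512  0.1656] [0.5371 0.2157] 0.5194774932743151
clamp z0.234 116 [0.5119 0.159 ] [0.5368 0.2153] 0.5194967804268337
clamp z0.242 88 [0.5152 0.1568] [0.5363 0.2152] 0.521178999001233
minz 0.14113568481542269 0.1441752075983338
side lid 146 [ 0.4543 -0.1775  0.0963] [ 0.4989 -0.1321  0.1061] ((479.5430908203125, -155.96725463867188), 26.034215927124023)
side cup 224 [ 0.4472 -0.1718  0.0305] [ 0.5056 -0.1247  0.0514] ((477.2928466796875, -155.1680908203125), 31.375972747802734)
top lid 395 [ 0.4559 -0.1792  0.1011] [ 0.4982 -0.1367  0.1099] ((477.91375732421875, -158.5398712158203), 24.09067726135254)
top cup 153 [ 0.4474 -0.1855  0.0349] [ 0.5076 -0.1294  0.0511] ((477.7291259765625, -158.49537658691406), 30.777929306030273)
```

```bash
python3 -m creep '[[[2,-15,0],[0,0,0]],[[4,-30,0],[0,0,0]],[[5,-35,0],[0,0,0]],[[5,-35,0],[0,0,0]],[[5,-35,0],[0,0,0]],[[5,-35,0],[0,0,0]],[[5,-35,0],[0,0,0]],[[5,-35,0],[0,0,0]],[[5,-35,0],[0,0,0]],[[4,-30,0],[0,0,0]],[[2,-15,0],[0,0,0]],[[0,-5,0],[0,0,0]]]'; python3 -m creep '[[[0,0,0],[0,0,0]],[[0,0,0],[0,0,0]],[[0,0,0],[0,0,0]]]'; python3 -c "
from h import *
o=bot.get_obs();print(o['eef_pos'],o['tool_rot'],o['ft_force'])"
```

```text
clock: 10.05
eef_pos: [0.4782, -0.1584, 0.2114]
tool_rot: [0.004, 1.0, 0.0, 0.0]
ft_force: [0.3, 0.4, -1.2]
grip_width: 0.0362
grasp_force: 56.2
clock: 10.42
eef_pos: [0.4787, -0.1569, 0.2113]
tool_rot: [0.002, 1.0, 0.0, -0.0]
ft_force: [0.2, -0.6, -1.5]
grip_width: 0.036
grasp_force: 56.2
[ 0.47872018 -0.1568755   0.21128123] [ 2.20455391e-03  9.99997564e-01  1.00294187e-04 -3.52071257e-05] [ 0.20030509 -0.61527048 -1.48991357]
```

```bash
python3 -m creep '[[[-0.7,-1,8],[0,0,0]],[[0,0,14],[0,0,0]],[[0,0,7],[0,0,0]],[[0,0,0],[0,0,0]],[[0,0,0],[0,0,0]]]'; python3 - <<'E'
from h import *
np.set_printoptions(precision=4,suppress=True)
p=vision.camera("side");c=cloud(p);o=bot.get_obs();print(o['eef_pos'],o['ft_force'])
cv2.imwrite("pics/g3.png",cv2.resize(p["image"][110:225,300:400],None,fx=5,fy=5,interpolation=cv2.INTER_CUBIC))
m=(p["z_map"]>0)&(abs(c[...,0]-.478)<.04)&(abs(c[...,1]+.155)<.06)
for z in np.arange(.04,.21,.006):
    q=c[m&(abs(c[...,2]-z)<.003)]
    if len(q): print("z%.3f"%z,len(q),q.min(0)[:2],q.max(0)[:2],(q[:,0].min()+q[:,0].max())/2)
E
```

```text
clock: 11.05
eef_pos: [0.4794, -0.1588, 0.1824]
tool_rot: [0.003, 1.0, -0.0, 0.0]
ft_force: [0.0, -0.9, -0.6]
grip_width: 0.036
grasp_force: 56.2
[ 0.4795 -0.1588  0.1826] [ 0.5296  1.1087 -0.6965]
z0.040 51 [ 0.4471 -0.1727] [ 0.5045 -0.1241] 0.4757642695798171
z0.046 98 [ 0.447  -0.1768] [ 0.5068 -0.1244] 0.4768663152524244
z0.052 34 [ 0.4578 -0.1559] [ 0.4979 -0.1348] 0.4778348010827327
z0.058 30 [ 0.4579 -0.155 ] [ 0.498  -0.1358] 0.4779426490994173
z0.064 34 [ 0.4581 -0.155 ] [ 0.498  -0.1334] 0.47803190049921995
z0.070 33 [ 0.4582 -0.1553] [ 0.4981 -0.1337] 0.478145355608948
z0.076 32 [ 0.4583 -0.1547] [ 0.4981 -0.1349] 0.4782063991717007
z0.082 33 [ 0.4561 -0.1533] [ 0.4979 -0.1351] 0.476985610708078
z0.088 36 [ 0.4564 -0.1572] [ 0.4978 -0.1339] 0.477115418000554
z0.094 38 [ 0.4538 -0.1557] [ 0.5009 -0.1331] 0.47734781118786807
z0.100 45 [ 0.454  -0.1569] [ 0.5012 -0.1313] 0.4776054311325829
z0.106 42 [ 0.4567 -0.1638] [ 0.4991 -0.1328] 0.4778675980725723
z0.112 7 [ 0.4587 -0.1869] [ 0.4936 -0.1278] 0.47616777404411825
z0.118 38 [ 0.4583 -0.1942] [ 0.4939 -0.1118] 0.4761104949
[... 286 characters left out ...]
   -0.1875] [ 0.4912 -0.1186] 0.47560760420306736
z0.154 52 [ 0.4593 -0.187 ] [ 0.4912 -0.1192] 0.4752805270573971
z0.160 59 [ 0.4595 -0.1946] [ 0.4942 -0.1204] 0.47681618851245
z0.166 21 [ 0.4618 -0.1814] [ 0.4825 -0.1219] 0.47215728585915706
z0.172 15 [ 0.4701 -0.1793] [ 0.4827 -0.1296] 0.47641824790865817
z0.178 17 [ 0.4702 -0.1409] [ 0.483  -0.1315] 0.4766315300835187
z0.184 18 [ 0.4654 -0.1733] [ 0.4879 -0.1313] 0.4766441252851695
z0.190 20 [ 0.4659 -0.1455] [ 0.4881 -0.1262] 0.4770397388358605
z0.196 24 [ 0.4638 -0.1422] [ 0.4881 -0.1243] 0.47598323528330005
z0.202 31 [ 0.4639 -0.1751] [ 0.4881 -0.1258] 0.4760081616940657
z0.208 30 [ 0.4641 -0.1769] [ 0.4882 -0.1249] 0.4761309992906868
```

View pics/g3.png

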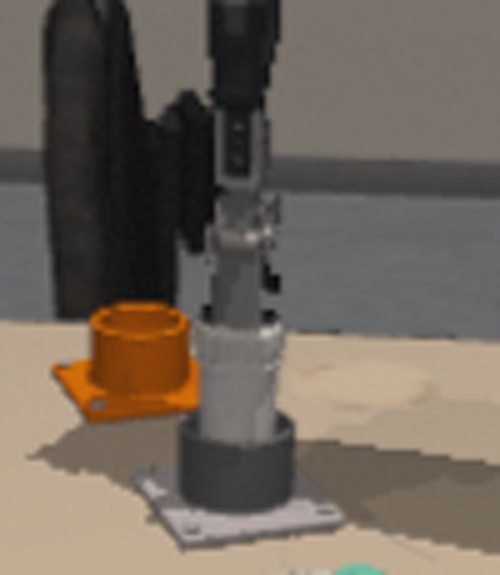

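The clamp (axis x ≈ .4765) is about 1 mm short of the pot axis (.4777), and its feet at crop (240,318) are just above the lid. I trim by 1 mm and lower around the lid.

```bash
python3 -m creep '[[[-1,1,0],[0,0,0]],[[0,0,5],[0,0,0]],[[0,0,5],[0,0,0]],[[0,0,5],[0,0,0]],[[0,0,3],[0,0,0]],[[0,0,0],[0,0,0]],[[0,0,0],[0,0,0]]]'; python3 -m creep '[[[0,0,2],[0,0,0]],[[0,0,0],[0,0,0]]]';python3 -m creep '[[[0,0,1.5],[0,0,0]],[[0,0,0],[0,0,0]]]'
```

```text
clock: 11.98
eef_pos: [0.4803, -0.1577, 0.1644]
tool_rot: [0.003, 1.0, -0.0, 0.0]
ft_force: [0.4, 0.2, -1.3]
grip_width: 0.0365
grasp_force: 56.2
clock: 12.22
eef_pos: [0.4802, -0.1577, 0.1622]
tool_rot: [0.003, 1.0, 0.0, -0.0]
ft_force: [0.2, 0.3, -2.2]
grip_width: 0.0364
grasp_force: 56.2
clock: 12.48
eef_pos: [0.4802, -0.1576, 0.1607]
tool_rot: [0.003, 1.0, 0.0, -0.0]
ft_force: [-0.8, 0.0, -0.9]
grip_width: 0.0365
grasp_force: 56.2
```

```bash
python3 -m creep '[[[0,0,1.5],[0,0,0]],[[0,0,0],[0,0,0]],[[0,0,0],[0,0,0]]]' | sed -n '2p;4p'; python3 -m creep '[[[0,0,1.5],[0,0,0]],[[0,0,0],[0,0,0]],[[0,0,0],[0,0,0]]]'| sed -n '2p;4p'
```

```text
eef_pos: [0.4802, -0.1577, 0.1593]
ft_force: [-0.0, 0.2, -1.0]
eef_pos: [0.4802, -0.1577, 0.1578]
ft_force: [-0.2, 0.2, -1.2]
```

```bash
python3 -m creep '[[[0,0,1.5],[0,0,0]],[[0,0,0],[0,0,0]],[[0,0,0],[0,0,0]]]' | sed -n '2p;4p'
```

```text
eef_pos: [0.4802, -0.1577, 0.1563]
ft_force: [0.7, -0.5, -1.4]
```

```bash
python3 -m creep '[[[0,0,1.5],[0,0,0]],[[0,0,0],[0,0,0]],[[0,0,0],[0,0,0]]]' | sed -n '2p;4p'
```

```text
eef_pos: [0.4802, -0.1577, 0.1548]
ft_force: [-0.4, 0.0, -1.5]
```

```bash
python3 -m creep '[[[0,0,1],[0,0,0]],[[0,0,0],[0,0,0]],[[0,0,0],[0,0,0]]]' | sed -n '2p;4p'
```

```text
eef_pos: [0.4802, -0.1577, 0.1538]
ft_force: [-0.0, 0.4, -1.0]
```

```bash
python3 -m creep '[[[0,0,1],[0,0,0]],[[0,0,0],[0,0,0]],[[0,0,0],[0,0,0]]]' | sed -n '2p;4p'
```

```text
eef_pos: [0.4803, -0.1577, 0.1528]
ft_force: [-0.2, -0.0, -1.6]
```

```bash
python3 -m creep '[[[0,0,1],[0,0,0]],[[0,0,0],[0,0,0]],[[0,0,0],[0,0,0]]]' | sed -n '2p;4p'
```

```text
eef_pos: [0.4805, -0.1577, 0.1523]
ft_force: [-1.0, 0.3, 2.5]
```

```bash
python3 -m creep '[[[0,0,1],[0,0,0]],[[0,0,0],[0,0,0]],[[0,0,0],[0,0,0]]]' | sed -n '2p;4p'
```

```text
eef_pos: [0.4804, -0.1577, 0.1511]
ft_force: [-1.2, -0.1, 4.8]
```

Contact: lid felt at TCP z ≈ 0.1525, pad load now about 6 N.

```bash
python3 -m creep '[[[0,0,1],[0,0,0]],[[0,0,0],[0,0,0]],[[0,0,0],[0,0,0]]]' | sed -n '2p;4p'
```

```text
eef_pos: [0.4804, -0.1577, 0.1501]
ft_force: [-1.4, 0.3, 6.0]
```

```bash
python3 -m creep '[[[0,0,1],[0,0,0]],[[0,0,0],[0,0,0]],[[0,0,0],[0,0,0]]]' | sed -n '2p;4p'
```

```text
eef_pos: [0.4804, -0.1577, 0.1493]
ft_force: [-2.0, 0.3, 7.1]
```

```bash
python3 -m creep '[[[0,0,1.2],[0,0,0]],[[0,0,0],[0,0,0]],[[0,0,0],[0,0,0]]]' | sed -n '2p;4p'; python3 -m creep '[[[0,0,0],[0,0,0]],[[0,0,0],[0,0,0]]]' | sed -n '2p;4p'
```

```text
eef_pos: [0.4805, -0.1577, 0.1483]
ft_force: [-2.4, 0.5, 7.9]
eef_pos: [0.4805, -0.1577, 0.1483]
ft_force: [-1.0, 1.3, 8.1]
```

```bash
python3 -m creep '[[[0,0,0],[0,0,0]],[[0,0,0],[0,0,0]],[[0,0,0],[0,0,0]],[[0,0,0],[0,0,0]],[[0,0,0],[0,0,0]],[[0,0,0],[0,0,0]],[[0,0,0],[0,0,0]]]' 85; python3 - <<'E'
from h import *
p=vision.camera("side")
cv2.imwrite("pics/g4.png",cv2.resize(p["image"][110:225,300:400],None,fx=5,fy=5,interpolation=cv2.INTER_CUBIC))
E
```

```text
clock: 17.73
eef_pos: [0.4803, -0.1577, 0.1476]
tool_rot: [0.003, 1.0, 0.0, 0.0]
ft_force: [0.7, 0.3, -0.5]
grip_width: 0.0849
grasp_force: 0.0
```

View pics/g4.png

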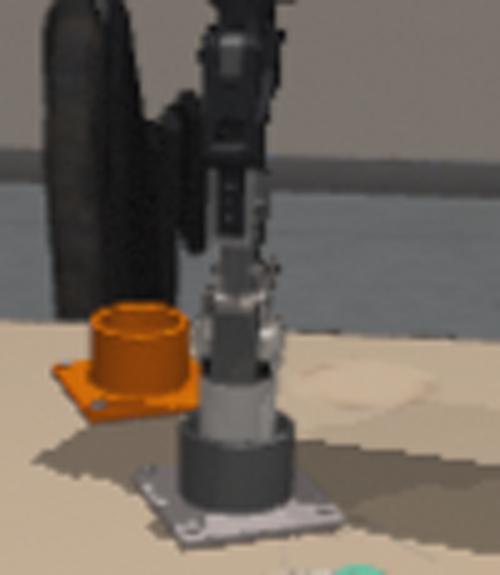

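The gripper is open and the clamp stands on the pot, its jaw bottom at crop (235,378), below the lid. I retreat straight up and check.

```bash
python3 -m creep '[[[0,0,-5],[0,0,0]],[[0,0,-15],[0,0,0]],[[0,0,-30],[0,0,0]],[[0,0,-40],[0,0,0]],[[0,0,-40],[0,0,0]],[[0,0,-20],[0,0,0]],[[0,0,0],[0,0,0]],[[0,0,0],[0,0,0]]]' 85; python3 - <<'E'
from h import *
np.set_printoptions(precision=4,suppress=True)
p=vision.camera("side");c=cloud(p)
cv2.imwrite("pics/g5.png",cv2.resize(p["image"][110:225,300:400],None,fx=5,fy=5,interpolation=cv2.INTER_CUBIC))
m=(p["z_map"]>0)&(abs(c[...,0]-.478)<.04)&(abs(c[...,1]+.155)<.06)
for z in np.arange(.07,.19,.008):
    q=c[m&(abs(c[...,2]-z)<.004)]
    if len(q): print("z%.3f"%z,len(q),q.min(0)[:2],q.max(0)[:2],(q[:,0].min()+q[:,0].max())/2)
E
```

```text
clock: 18.77
eef_pos: [0.4799, -0.1576, 0.2971]
tool_rot: [0.003, 1.0, 0.0, -0.0]
ft_force: [-0.4, -0.5, 0.4]
grip_width: 0.0848
grasp_force: 0.0
z0.070 47 [ 0.4581 -0.1556] [ 0.4982 -0.1347] 0.47810544681496236
z0.078 24 [ 0.4583 -0.1547] [ 0.4981 -0.1347] 0.4782068896932317
z0.086 52 [ 0.456 -0.156] [ 0.4981 -0.1237] 0.47708776546292164
z0.094 54 [ 0.4539 -0.1546] [ 0.501 -0.123] 0.4774522131940252
z0.102 67 [ 0.454  -0.1735] [ 0.5011 -0.1224] 0.47758687063882865
z0.110 31 [ 0.4589 -0.1462] [ 0.4948 -0.1228] 0.4768870355632625
z0.118 39 [ 0.4608 -0.18  ] [ 0.4933 -0.1189] 0.4770298668865347
z0.126 89 [ 0.4591 -0.1916] [ 0.4937 -0.1191] 0.476366932870935
z0.134 27 [ 0.4617 -0.1854] [ 0.4919 -0.1253] 0.476797636782359
z0.142 20 [ 0.4716 -0.1332] [ 0.4842 -0.1268] 0.47788372307428545
z0.150 22 [ 0.467  -0.1338] [ 0.4845 -0.1269] 0.4757884626335829
z0.158 35 [ 0.4647 -0.1808] [ 0.4898 -0.1272] 0.4772369001956607
z0.166 57 [ 0.4648 -0.1835] [ 0.4897 -0.127 ] 0.47723690194961144
z0.174 67 [ 0.4649 -0.1867] [ 0.4895 -0.1254] 0.47721266047895006
z0.182 3 [ 0.4708 -0.1823] [ 0.476  -0.1804] 0.4734259885388611
```

View pics/g5.png

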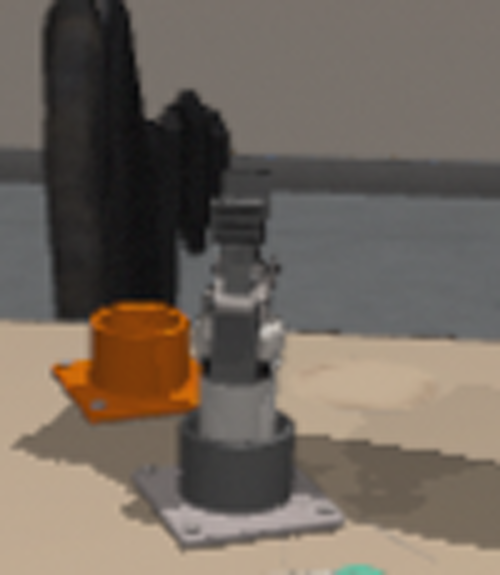

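The clamp stands upright and centred on the pot axis, with its top at crop (245,175). The paddles have sprung back to about their shut spacing and the jaws are below the lid. I hand in.

```bash
python3 -c "
from h import *
print(workorder.job_done())"
```

```text
the job is handed in; nothing more can be done
None
```

The job is handed in: in the last picture and depth check the lid clamp stands upright and centred on the pot, its jaws shut under the rim, after a peak press of about 9 N; no verdict came back from the hand-in.

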